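Calibrate the roast-colour meter with its white reference disc

TASK

Calibrate the coffee colour meter: push down the steel key of the wooden holder that has the white disc in it, so that the disc rises, then lift the disc out and set it down gently, face up, wholly on the meter's round black stage and let go of it. Then press the orange calibration button fully down, keep it down without a break for at least three seconds, and let it spring back up. Leave the white disc on the stage, do not press the small grey button, and leave the dark disc and the other things on the table where they are.

Things in the scene. Friction and masses are not known exactly. Their poses are not given: they have to be found in the camera images.
- disc_white_center (a point): Centre (half-way up) of the white ceramic reference disc: a plain cylinder 44 mm in diameter and 24 mm high, about 100 g, z up along its axis. It starts lying in the well of its wooden holder with its top face flush with the holder's top, so it cannot be gripped until raised. Grip it by its rim, anywhere around.
- well_white (a point): Centre of the mouth of the white disc's round well (47 mm wide, 24 mm deep), on the flat top of its wooden holder, 44 mm above the table. Holder: fixed block 138 x 64 mm, 44 mm high. Site x points along the holder away from the key, whose centre is 80 mm towards -x; the block ends 33 mm towards +x. Two like holders stand in either order: tell them by the disc.
- key_white_top (a point): Centre of the top of the steel ejector key (24 mm along the holder, 30 mm across) of the white disc's holder. It starts 64 mm above the table, 20 mm proud of the holder, and goes straight down 16 mm to its stop, at about 6 N, raising the disc: at full stroke the disc stands 14.5 mm proud, still guided by the well. Key and disc stay where they are left.
- key_white (a joint): Travel of the white disc's ejector key: 0 up, 0.016 m fully down.
- stage (a point): Centre of the top of the meter's flat round black stage, 64 mm wide, 49 mm above the table, 4 mm above the grey meter's top. Axes are the meter's (x to its back). Meter: fixed box 160 (x) x 210 (y) x 45 mm, its middle at (+20, +45) mm from here; a display bar 22 mm higher begins 67 mm towards +x. Orange button at (-30, +110) mm, grey one at (+30, +110) mm.
- cal_button_top (a point): Centre of the top of the orange round calibration button, 26 mm in diameter, in a black collar, about 18 mm above the meter's top and 63.5 mm above the table. It is pressed straight down 6 mm against a spring (about 1.5 N at first, 5 N at the bottom) and springs back when let go.
- cal_button (a joint): Travel of the orange button: 0 released, 0.006 m fully down.
- standby_button (a joint): Travel of the small grey standby button (18 mm in diameter, beside the orange one on the meter, 60 mm further back): 0 released, 0.005 m down. Not to be pressed.
- disc_dark_center (a point): Centre of the dark brown reference disc, same size as the white one, in the other wooden holder. Not to be used.
- glass_a: Empty cupping glass, 78 mm wide, 65 mm high, nearest to the robot; origin at the centre of its underside. Bystander.
- glass_b: Empty cupping glass, same, beyond the meter and the holders; origin at the centre of its underside. Bystander.
- glass_c: Empty cupping glass, same, beyond the holders; origin at the centre of its underside. Bystander.
- blue_tray: Blue plastic sample bowl, 120 mm wide, 35 mm high; origin at the centre of its underside. Bystander. Stands to the right of the meter.
- mug: Steel and black travel mug with a handle, 80 mm wide, 160 mm high, to the robot's right; origin at the centre of its underside. Bystander.
- sample_jar: Brown sample jar, 64 mm wide, 95 mm high, to the robot's left; origin at the centre of its underside. Bystander.
- spoon: Cupping spoon 170 mm long lying on the table in front of the holders; its x axis runs along it. Bystander.
Things that resemble listed ones, but are neither listed nor needed, are in the scene too. Of the things shaped like the part that bears disc_white_center, the white one is meant. Leave any blue or green look-alike of the part that bears well_white alone.

How it is judged:
By the outcome, as a careful person would: the job done as asked, in the order asked, and still so for the second after the job is handed in, with the robot touching nothing.
It also fails if it takes over 72 s, if anything falls off the work surface, if the arm or the gripper's body presses on something with over 40 N, if the wrist force passes 120 N, or if a joint passes its speed limit or range.

ROBOT

A 7-joint arm with a two-finger parallel gripper is mounted at the origin on the work surface. World frame = base frame: x ahead of the robot, y to its left, z up, the work surface at z = 0. Lengths are in m, angles in degrees, forces in N, time in s.
With the tool pointing down it reaches from about 0.4 to 0.85 m from the base axis. Payload 10.4 kg.
Tool frame: the origin (TCP) lies on the centre line of the jaws, within the pads' length; the fingertips stand 8 mm ahead of it and the grasp point (between the pads) lies 11 mm behind it (tip_reach is the distance from the TCP to the fingertips, in m); z points along the fingers, y is the direction in which the jaws open and shut (so a half turn about z gives the same grasp; the last joint's range is limited). The gripper opens to 87 mm and grips with 3 to 60 N. Pads are 19 mm wide; open, the fingers measure 117 mm over their backs; the gripper's body (75 mm by 190 mm) begins 51 mm behind the grasp point.
Start: joints at [-74.748, 19.034, -3.707, 83.658, 1.238, 77.344, -5.071], TCP at [0.178, 0.599, 0.231] pointing down, gripper open.
Joint ranges: [-148.97, 148.97], [-28.65, 121.19], [-84.17, 76.75], [9.2, 138.47], [-72.65, 252.65], [3.7, 117.97], [-149.18, 149.18]. Speed limits (degrees/s): [127.2, 127.2, 159.86, 159.86, 180, 180, 180].

INTERFACE

Orientations are given as [roll, pitch, yaw] about the fixed x, y, z axes, in that order (R = Rz(yaw) Ry(pitch) Rx(roll)).
In Python, from cell import observe, snapshot, camera_model, finish_job, boxes_of, masks_of, tip_reach gives the robot as it stands.
- The arm moves only by the shell command python3 -m handwheel 'ROWS' [OPENING] [FORCE]. ROWS is JSON, a list of rows, each an object with "offset": the shift along the tool's x, y, z in units of 4 cm (1.0 is 4 cm), a list of three; "twist": the turn, a rotation vector about the tool's x, y, z in units of 6 degrees (1.0 is 6 degrees), a list of three. In form: [{"offset": [tx, ty, tz], "twist": [rx, ry, rz]}, ...]. A call has 1 to 10 rows; each row shifts and turns the commanded pose from where the row before left it, along the tool's axes as they then stand; what a row does not reach is not made up. A row lasts 1/12 s, in which the tool goes at most 41.7 mm and 7.16 degrees, less where a joint would pass 70% of its speed; a pose out of reach is approached as far as the arm can. A call with a number of a shift or a turn outside -1 to 1 is refused whole. A call with a gripper value outside its range is refused whole. OPENING is the opening, from 0 (shut) to 1 (fully open), set as the call begins (- or left out, the last holds). The fingers move at their own pace and stop on an object; FORCE is the grip in N (left out, the last holds). Time passes only in rows, so rows that do not move let the fingers close. It gives the time, the measured TCP pose, the force and the opening at its end, in the units of the state.
- observe(): the state, without advancing time (a new reading comes with each control period).
- snapshot(name): name is "scene" or "side" or "wrist"; returns (picture, depth): 420x560x3 uint8, red, green, blue; 420x560 float32, m along the optical axis (not along the pixel's ray), 0 where there is no reading.
- camera_model(name): a dict with "K" (3x3 intrinsics, pixels), "k1" (the pictures are not rectified: a ray, as slopes to the right and down, at radius r is drawn at 1 + k1 r^2 times it, then the intrinsics apply), "extrinsics" (4x4, takes a point from camera to world coordinates); the wrist camera has in their place "mount" (4x4, takes a point from camera to tool coordinates, whose origin is the TCP and whose axes are the flange's). Camera axes: x right, y up, looking along -z (the intrinsics and any distortion apply to the point x, -y, -z); pixel columns grow to the right and rows downward; lengths in m; the calibration is good to about 2 mm. A picture is of the moment at which its call begins: read the wrist's pose just before it. camera_model takes no time and is no camera call.
- finish_job(): hands the job in, once; it reports no verdict.
Trained networks look in the newest picture that a camera, given by its name, has taken for a name from the list of things; names that differ only in an ending like _2 or _b are one class to them, and where a whole thing is asked for, a point or a joint stands for the part that bears it (a point fixed in the world has none). Each returns a list of dicts, best first, with "confidence" (0 to 1); they miss things now and then, are a little off and sometimes report something else, mostly with a low value. They report only what shows in the picture. A call takes as long as a camera call. They do not tell look-alikes from the thing itself.
- boxes_of(query, camera): "box" ([left, top, right, bottom] in pixels, round what is visible of it).
- masks_of(query, camera): "region" (420x560 bool, what is visible of it) and "box" ([left, top, right, bottom] in pixels, round what is visible of it).
The state is a dict: "clock": time; "joint_positions": joint angles; "joint_velocities": joint speeds; "joint_efforts": joint torques, N m; "ee_pos": TCP position; "ee_rot": TCP orientation; "force": force on the tool from outside, world axes, zero at the start; "torque": the same for the moment, N m; "width": finger opening in m.
Only numpy, scipy, OpenCV 4.12 (cv2) and the standard library are available. Lean on these libraries where they do the work, as an engineer would, in place of code of your own. Each camera call takes 0.05 s, during which the arm holds its last target.

## Working session

There is one attempt and no reset: what is moved stays moved. The work goes in short steps, Python scripts to look and compute and a shell command to move; the robot and the scene stay as the last step left them, time stands still between calls to the robot, and variables do not carry over. Pictures are saved under pics/ and viewed, and the job is handed in when it is done.

```bash
ls; mkdir -p pics
python3 - <<'E'
from cell import *
import cv2
print(observe())
for n in ("scene","side","wrist"):
    p,d=snapshot(n); cv2.imwrite(f"pics/{n}0.png",p[:,:,::-1])
    m=camera_model(n); print(n,m)
print(tip_reach)
E
```

```text
pics
{'clock': 0.0, 'joint_positions': array([-74.74759265,  19.07309035,  -3.70720902,  83.70487735,
         1.23689434,  77.34416136,  -5.06903497]), 'joint_velocities': array([ 0.00761284,  0.05019454, -0.03946298, -0.04966555, -0.09370154,
        0.06195268, -0.04476268]), 'joint_efforts': array([ 1.14723764e-03, -6.23262835e+01,  2.56051007e-02, -3.89884472e+01,
       -6.13094377e-02,  4.01148247e-02,  1.58159487e-04]), 'ee_pos': array([0.17789712, 0.5987568 , 0.22975118]), 'ee_rot': array([-1.79917747e+02,  3.06253945e-03,  1.63455546e+02]), 'force': array([ 0.14678402,  0.57029691, -0.42928248]), 'torque': array([ 0.01549378, -0.03172831,  0.01475026]), 'width': 0.08708888216953505}
scene {'K': array([[398.01624726,   0.        , 284.21697982],
       [  0.        , 398.01624726, 216.93522337],
       [  0.        ,   0.        ,   1.        ]]), 'k1': -0.06718294029263576, 'extrinsics': array([[-0.7464849 , -0.36408387,  0.55695891,  1.23945552],
       [ 0.66515306, -0.38538647,  0.63956913,  0.72742706],
       [-0.01821238,  0.84789162,  0.52985668,  0.68925639],
      
[... 360 characters left out ...]
.7947635 ,  0.89241944],
       [-0.02093546,  0.82045701,  0.57132478,  0.73086731],
       [ 0.        ,  0.        ,  0.        ,  1.        ]])}
wrist {'K': array([[322.07986192,   0.        , 282.78383575],
       [  0.        , 322.07986192, 208.54247303],
       [  0.        ,   0.        ,   1.        ]]), 'k1': -0.05617545387328032, 'mount': array([[-8.80336324e-04,  9.60416792e-01,  2.78565632e-01,
         7.53047033e-02],
       [ 9.99999552e-01,  7.48725404e-04,  5.78849150e-04,
         5.18345231e-04],
       [ 3.47367278e-04,  2.78566017e-01, -9.60417021e-01,
        -1.54736813e-01],
       [ 0.00000000e+00,  0.00000000e+00,  0.00000000e+00,
         1.00000000e+00]])}
0.008
```

View pics/scene0.png

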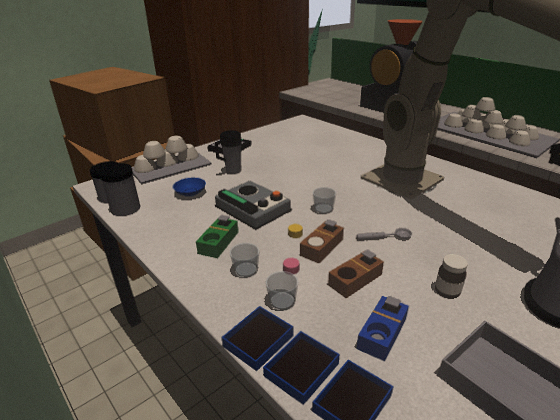

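View pics/side0.png

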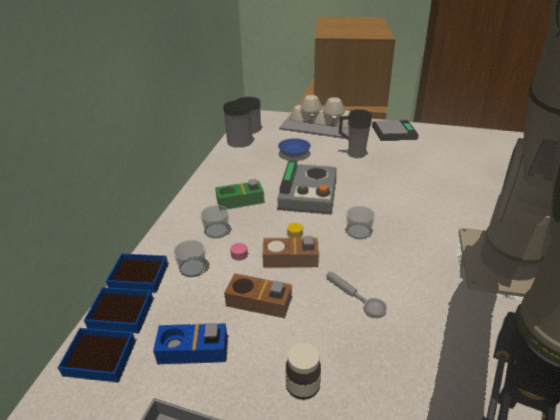

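View pics/wrist0.png

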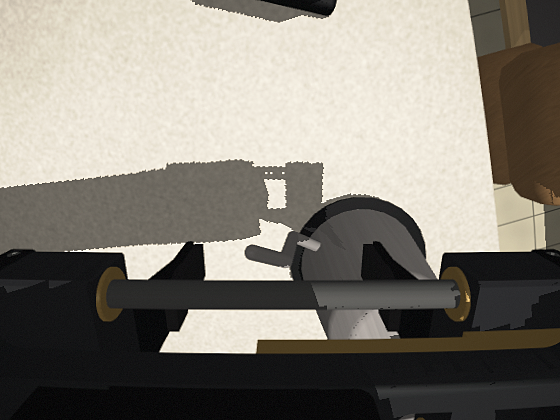

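The scene view shows two wooden holders: one with the white disc at (316,242), key at (330,226), and one with the dark disc at (347,272). Look-alikes are the green holder (218,235), the blue holder (385,325), and the white-ish pink and yellow lids. In the side view the white disc is at (277,247). I'm choosing the wooden holder with the white disc and measuring it next.

```bash
cat > h.py <<'E'
from cell import *
import numpy as np, cv2
from scipy.spatial.transform import Rotation as R
def pose():
    s=observe(); T=np.eye(4); T[:3,:3]=R.from_euler('xyz',s['ee_rot'],degrees=True).as_matrix(); T[:3,3]=s['ee_pos']; return T
def ext(cam,T=None):
    m=camera_model(cam); return m['extrinsics'] if cam!='wrist' else T@m['mount']
def rays(cam,px):
    m=camera_model(cam); K=m['K']; k=m['k1']
    px=np.atleast_2d(np.array(px,float))
    d=np.stack([(px[:,0]-K[0,2])/K[0,0],(px[:,1]-K[1,2])/K[1,1]],1)
    u=d.copy()
    for _ in range(10): u=d/(1+k*(u**2).sum(1,keepdims=True))
    return np.stack([u[:,0],-u[:,1],-np.ones(len(u))],1)
def pts(cam,px,dep,T=None):
    c=rays(cam,px)*np.asarray(dep,float).reshape(-1,1); E=ext(cam,T); return c@E[:3,:3].T+E[:3,3]
def atz(cam,px,z,T=None):
    E=ext(cam,T); r=rays(cam,px)@E[:3,:3].T; o=E[:3,3]; return o+r*((z-o[2])/r[:,2:3])
def cloud(cam,dep,T=None):
    v,u=np.mgrid[:420,:560]; px=np.stack([u.ravel(),v.ravel()],1); return pts(cam,px,dep.ravel(),T).reshape(420,560,3)
def proj(cam,P,T=None):
    m=camera_model(cam);E=np.linalg.inv(ext(cam,T)); c=np.atleast_2d(P)@E[:3,:3].T+E[:3,3]
    s=np.stack([c[:,0]/-c[:,2],-c[:,1]/-c[:,2]],1); s*=1+m['k1']*(s**2).sum(1,keepdims=True)
    return s@m['K'][:2,:2].T+m['K'][:2,2]
E
python3 - <<'E'
from h import *
for cam in ("scene","side"):
    p,d=snapshot(cam); C=cloud(cam,d)
    cv2.imwrite(f"pics/{cam}crop.png",cv2.resize(p[160:310,180:420,::-1],None,fx=3.3,fy=3.3,interpolation=cv2.INTER_CUBIC))
    for q in ("disc_white_center","key_white","cal_button","standby_button","stage","well_white","glass_a","glass_b","glass_c","blue_tray","mug","sample_jar","spoon"):
        for r in masks_of(q,cam):
            if r['confidence']<0.3: continue
            g=r['region']&(d>0); P=C[g]
            if len(P)==0: continue
            z=P[:,2]; top=P[z>np.percentile(z,95)-0.004] 
            print(cam,q,round(r['confidence'],2),np.round(r['box']),'n',len(P),'med',np.round(np.median(P,0),3),'top',np.round(top.mean(0),3))
E
```

```text
scene disc_white_center 0.71 [284. 256. 304. 273.] n 223 med [0.682 0.113 0.024] top [0.68  0.109 0.026]
scene disc_white_center 0.65 [288. 226. 303. 238.] n 173 med [0.563 0.    0.024] top [ 0.558 -0.005  0.026]
scene key_white 0.74 [384. 295. 402. 312.] n 146 med [0.644 0.401 0.063] top [0.642 0.4   0.064]
scene key_white 0.57 [219. 215. 230. 224.] n 79 med [ 0.718 -0.148  0.064] top [ 0.715 -0.149  0.066]
scene key_white 0.53 [326. 216. 334. 227.] n 80 med [0.507 0.086 0.064] top [0.505 0.086 0.066]
scene stage 0.87 [214. 182. 294. 231.] n 2196 med [ 0.579 -0.171  0.047] top [ 0.608 -0.198  0.069]
scene well_white 0.82 [359. 296. 409. 361.] n 2068 med [0.696 0.416 0.043] top [0.642 0.4   0.063]
scene well_white 0.62 [300. 220. 343. 262.] n 1031 med [0.554 0.111 0.043] top [0.507 0.088 0.064]
scene well_white 0.6 [194. 218. 241. 259.] n 1141 med [ 0.764 -0.12   0.039] top [ 0.717 -0.149  0.063]
scene glass_a 0.61 [228. 241. 258. 281.] n 870 med [0.774 0.035 0.044] top [0.772 0.028 0.066]
scene glass_a 0.61 [264. 272. 300. 309.] n 980 med [0.779 0.183 0.044] top [0.779 0.182 0.065]

[... 3401 characters left out ...]
] top [0.77  0.036 0.063]
side glass_c 0.61 [306. 237. 316. 247.] n 105 med [0.502 0.093 0.063] top [0.502 0.089 0.064]
side glass_c 0.57 [345. 208. 376. 241.] n 823 med [ 0.386 -0.03   0.041] top [ 0.383 -0.045  0.064]
side blue_tray 0.58 [276. 141. 307. 157.] n 402 med [ 0.654 -0.487  0.019] top [ 0.646 -0.454  0.031]
side mug 0.73 [339. 109. 372. 160.] n 1082 med [ 0.435 -0.477  0.103] top [ 0.432 -0.5    0.159]
side sample_jar 0.68 [290. 340. 321. 397.] n 1670 med [0.445 0.461 0.072] top [0.448 0.443 0.094]
side spoon 0.91 [327. 271. 386. 316.] n 686 med [0.354 0.202 0.011] top [0.406 0.172 0.018]
side spoon 0.73 [200. 206. 230. 238.] n 726 med [0.769 0.043 0.044] top [0.769 0.036 0.063]
```

View pics/scenecrop.png

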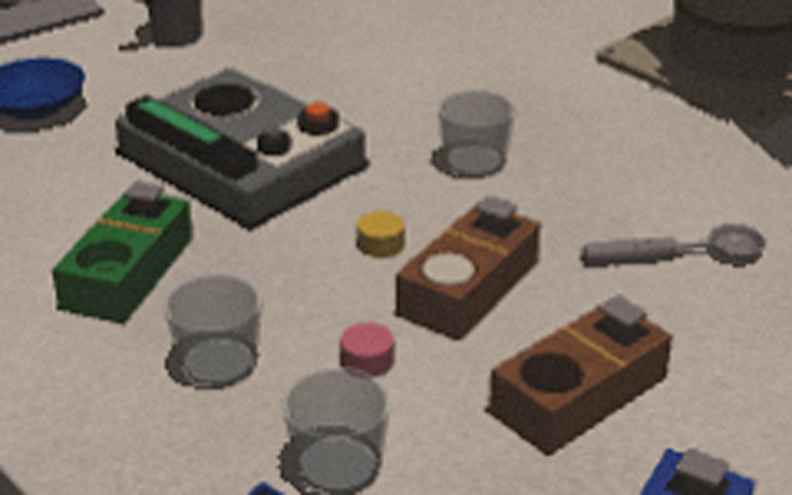

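View pics/sidecrop.png

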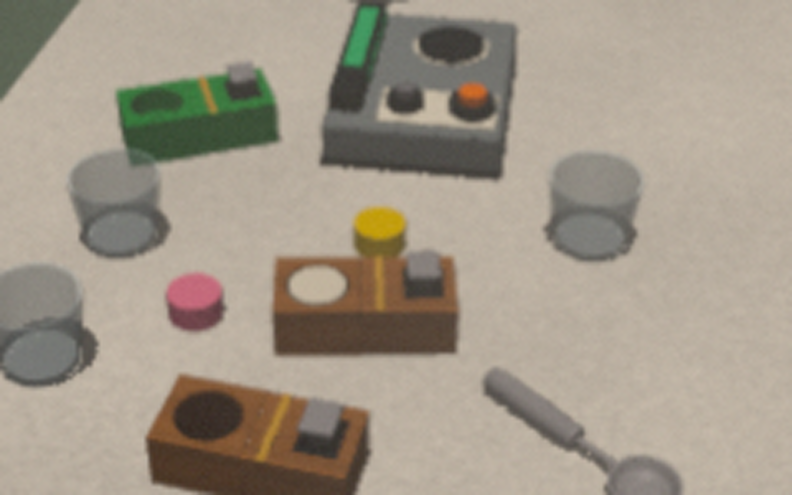

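The crops show the white disc in the wooden holder at scene (316,242) / side (277,247). It sits between the yellow and pink decoys, and the dark disc's holder is nearer the camera. The meter has its stage at (248,190) and its orange button at (276,195). I'll compute the geometry and check clearance near the gripper.

Run:
```python
from h import *
T=pose()
p,d=snapshot('wrist'); C=cloud('wrist',d,T)
g=(d>0)&(C[...,2]>0.03)&(C[...,2]<0.2)
for lab in [(310,215),(400,225),(360,260),(340,330),(270,252)]:
    print(lab,np.round(C[lab[1],lab[0]],3),d[lab[1],lab[0]])
for cam in ("scene","side"):
    p,d=snapshot(cam); C=cloud(cam,d)
    hsv=cv2.cvtColor(p,cv2.COLOR_RGB2HSV)
    z=C[...,2]
    # white disc top
    m=(abs(z-0.044)<.006)&(abs(C[...,0]-.578)<.03)&(abs(C[...,1]-.106)<.03)&(hsv[...,1]<70)&(hsv[...,2]>110)
    v,u=np.nonzero(m); q=atz(cam,np.stack([u,v],1),.044); print(cam,'disc',len(q),q.mean(0),(q.min(0)+q.max(0))/2)
    m=(z>.058)&(abs(C[...,0]-.503)<.03)&(abs(C[...,1]-.089)<.03); print('key',m.sum(),np.median(C[m],0),(C[m].min(0)+C[m].max(0))/2)
    m=(hsv[...,0]<14)&(hsv[...,1]>170)&(abs(C[...,0]-.5)<.05)&(abs(C[...,1]+.15)<.05)&(z>.06); print('cal',m.sum(),C[m].mean(0))
    # stage dark
    m=(abs(z-0.049)<.006)&(hsv[...,2]<50)&(abs(C[...,0]-.54)<.1)&(C[...,1]<-.18)&(C[...,1]>-.35)
    v,u=np.nonzero(m); q=atz(cam,np.stack([u,v],1),.049); print('stage',len(q),np.median(q,0),np.percentile(q,[2,98],axis=0).mean(0))
    m=(z>.06)&(z<.075)&(C[...,1]<-.06)&(C[...,1]>-.36)&(C[...,0]>.53)&(C[...,0]<.68)
    P=C[m][:,:2]; w,V=np.linalg.eigh(np.cov(P.T)); print('bar dir',V[:,1],P.mean(0), np.degrees(np.arctan2(V[1,1],V[0,1])))
    # holder top
    m=(abs(z-.044)<.003)&(abs(C[...,0]-.545)<.09)&(abs(C[...,1]-.1)<.06)
    r=cv2.minAreaRect((C[m][:,:2]*1000).astype(np.float32)); print('holder',r)
```

```text
(310, 215) [ 0.231  0.619 -0.   ] 0.40392864
(400, 225) [0.261 0.716 0.035] 0.36980668
(360, 260) [0.244 0.652 0.124] 0.2853982
(340, 330) [0.281 0.618 0.162] 0.26188138
(270, 252) [0.201 0.582 0.154] 0.25085595
scene disc 114 [0.58194749 0.10213166 0.044     ] [0.58172933 0.10182065 0.044     ]
key 59 [0.50478278 0.08663298 0.06536915] [0.50346504 0.08612102 0.06357933]
cal 19 [ 0.50847913 -0.15182086  0.06787633]
stage 174 [ 0.55240743 -0.25910073  0.049     ] [ 0.57668195 -0.24243504  0.049     ]
bar dir [-0.18303647  0.98310612] [ 0.61763453 -0.20055525] 100.54667593364195
holder ((547.4384155273438, 94.9831314086914), (140.18528747558594, 66.43193054199219), 12.273713111877441)
side disc 165 [0.58058352 0.10645728 0.044     ] [0.58064691 0.10629873 0.044     ]
key 83 [0.50175487 0.09039861 0.06396957] [0.50224579 0.08770674 0.06283128]
cal 25 [ 0.50255137 -0.15143868  0.06560177]
  return _methods._mean(a, axis=axis, dtype=dtype,
  ret = um.true_divide(
Traceback (most recent call last):
IndexError: index -1 is out of bounds for axis 0 with size 0
```

```bash
python3 -m handwheel '[{"offset":[0,0,-0.8],"twist":[0,0,0]},{"offset":[0,0,-0.8],"twist":[0,0,0]},{"offset":[-0.63,-0.55,0],"twist":[0,0,0]},{"offset":[-0.63,-0.55,0],"twist":[0,0,0]},{"offset":[-0.63,-0.55,0],"twist":[0,0,0]},{"offset":[-0.63,-0.55,0],"twist":[0,0,0]},{"offset":[-0.63,-0.55,0],"twist":[0,0,0]},{"offset":[-0.63,-0.55,0],"twist":[0,0,0]},{"offset":[-0.63,-0.55,0],"twist":[0,0,0]},{"offset":[-0.63,-0.55,0],"twist":[0,0,0]}]'
python3 -m handwheel '[{"offset":[-0.63,-0.55,0],"twist":[0,0,0]},{"offset":[-0.63,-0.55,0],"twist":[0,0,0]},{"offset":[-0.63,-0.55,0],"twist":[0,0,0]},{"offset":[-0.63,-0.55,0],"twist":[0,0,0]},{"offset":[-0.63,-0.55,0],"twist":[0,0,0]},{"offset":[-0.63,-0.55,0],"twist":[0,0,0]},{"offset":[-0.63,-0.55,0],"twist":[0,0,0]},{"offset":[-0.63,-0.55,0],"twist":[0,0,0]},{"offset":[-0.63,-0.55,0],"twist":[0,0,0]},{"offset":[-0.63,-0.55,0],"twist":[0,0,0]}]'
python3 -m handwheel '[{"offset":[0,0,0],"twist":[0,0,1]},{"offset":[0,0,0],"twist":[0,0,1]},{"offset":[0,0,0],"twist":[0,0,1]},{"offset":[0,0,0],"twist":[0,0,1]},{"offset":[0,0,0],"twist":[0,0,1]},{"offset":[0,0,0],"twist":[0,0,1]},{"offset":[0,0,0],"twist":[0,0,1]},{"offset":[0,0,0],"twist":[0,0,1]},{"offset":[0,0,0],"twist":[0,0,1]},{"offset":[0,0,0],"twist":[0,0,1]}]' 0
python3 - <<'E'
from h import *
T=pose(); s=observe(); print(s['ee_pos'],s['ee_rot'],s['joint_positions'],s['width'],s['clock'])
p,d=snapshot('wrist'); cv2.imwrite("pics/w1.png",p[:,:,::-1])
E
```

```text
clock: 2.53
ee_pos: [0.3217, 0.3715, 0.2947]
ee_rot: [180.0, -0.0, 163.5]
force: [0.3, -0.2, 0.6]
width: 0.0871
clock: 3.37
ee_pos: [0.5007, 0.0888, 0.2949]
ee_rot: [180.0, 0.0, 163.5]
force: [0.8, -0.1, -0.5]
width: 0.0872
clock: 4.2
ee_pos: [0.5, 0.0903, 0.2947]
ee_rot: [180.0, -0.0, 103.2]
force: [-0.0, -1.1, -0.2]
width: 0.0283
[0.50001534 0.09034938 0.29466369] [ 1.79983351e+02 -1.36401838e-02  1.03155952e+02] [-41.49531103   1.64358443  26.94346886  96.55650495  -0.76539308
  81.96196093  -1.29860591] 0.028254296677190635 4.2
```

View pics/w1.png

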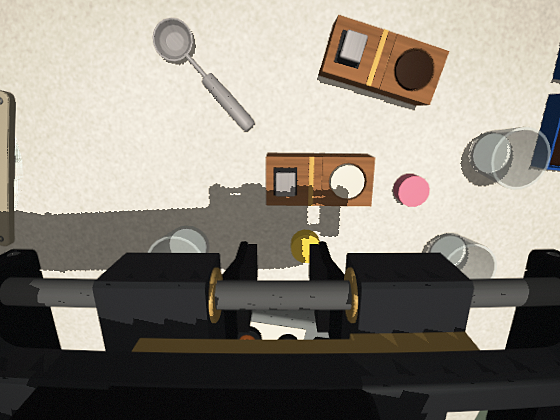

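The wrist view shows the key at (285,181) and the white disc at (348,181), with the dark-disc holder above them and the orange button just visible at (247,337).

Run:
```python
from h import *
T=pose()
p,d=snapshot('wrist'); C=cloud('wrist',d,T); hsv=cv2.cvtColor(p,cv2.COLOR_RGB2HSV); z=C[...,2]
m=(abs(C[...,0]-.503)<.03)&(abs(C[...,1]-.089)<.03)&(z>.056)&(z<.075)
v,u=np.nonzero(m); r=cv2.minAreaRect(np.stack([u,v],1).astype(np.float32)); print('key',m.sum(),r,z[m].mean(),atz('wrist',[r[0]],.064,T))
m=np.zeros((420,560),bool); m[155:210,325:372]=1
w=m&(hsv[...,1]<60)&((z-.044)<.01)&((abs(z-.044))<.008)
v,u=np.nonzero(w); e=cv2.fitEllipse(cv2.convexHull(np.stack([u,v],1).astype(np.float32))); print('disc',w.sum(),e,z[w].mean(),atz('wrist',[e[0]],.044,T))
m=(abs(z-.044)<.005)&(abs(C[...,0]-.545)<.1)&(abs(C[...,1]-.1)<.06)
print('holder',cv2.minAreaRect((C[m][:,:2]*1000).astype(np.float32)))
```

```text
key 475 ((284.5, 183.5), (23.0, 19.0), 90.0) 0.06435307407802843 [[0.50397267 0.08739305 0.064     ]]
disc 914 ((352.3194274902344, 174.9987030029297), (34.43907165527344, 52.83203887939453), 46.71357345581055) 0.044319339003179914 [[0.58696944 0.11321077 0.044     ]]
holder ((547.664794921875, 96.24998474121094), (138.6665496826172, 64.47340393066406), 12.817131996154785)
```

```bash
python3 -m handwheel '[{"offset":[-0.1,0.08,0.8],"twist":[0,0,0]},{"offset":[0,0,0.8],"twist":[0,0,0]},{"offset":[0,0,0.8],"twist":[0,0,0]},{"offset":[0,0,0.8],"twist":[0,0,0]},{"offset":[0,0,0.8],"twist":[0,0,0]},{"offset":[0,0,0.8],"twist":[0,0,0]},{"offset":[0,0,0.55],"twist":[0,0,0]},{"offset":[0,0,0],"twist":[0,0,0]}]'
python3 - <<'E'
from h import *
s=observe(); print(s['ee_pos'],s['width'])
p,d=snapshot('side'); cv2.imwrite("pics/s1.png",cv2.resize(p[160:310,180:420,::-1],None,fx=3.3,fy=3.3))
E
```

```text
clock: 4.97
ee_pos: [0.5012, 0.0865, 0.0765]
ee_rot: [-179.6, 0.1, 103.7]
force: [-0.2, 0.4, -0.1]
width: 0.0007
[0.50121848 0.08654573 0.07647619] 0.0007400106522919355
```

View pics/s1.png

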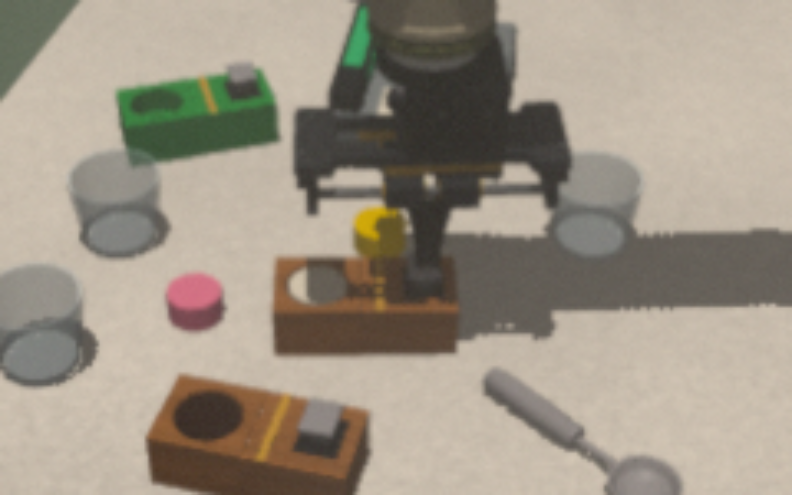

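The fingers are right above the key (crop 428,280). Pressing it now.

```bash
python3 -m handwheel '[{"offset":[0,0.06,0.1],"twist":[0,0,0]},{"offset":[0,0,0.1],"twist":[0,0,0]},{"offset":[0,0,0.08],"twist":[0,0,0]},{"offset":[0,0,0.08],"twist":[0,0,0]},{"offset":[0,0,0.08],"twist":[0,0,0]},{"offset":[0,0,0],"twist":[0,0,0]},{"offset":[0,0,0],"twist":[0,0,0]}]'
```

```text
clock: 5.6
ee_pos: [0.5071, 0.088, 0.0636]
ee_rot: [179.9, -0.0, 103.5]
force: [2.7, 0.1, 3.1]
width: 0.0004
```

```bash
python3 -m handwheel '[{"offset":[0,-0.05,0.08],"twist":[0,0,0]},{"offset":[0,0,0.08],"twist":[0,0,0]},{"offset":[0,0,0],"twist":[0,0,0]},{"offset":[0,0,0],"twist":[0,0,0]}]'
```

```text
clock: 5.93
ee_pos: [0.5048, 0.0874, 0.0569]
ee_rot: [180.0, -0.0, 103.5]
force: [2.7, 1.3, 4.6]
width: 0.0004
```

```bash
python3 -m handwheel '[{"offset":[0,0,0.06],"twist":[0,0,0]},{"offset":[0,0,0.06],"twist":[0,0,0]},{"offset":[0,0,0],"twist":[0,0,0]},{"offset":[0,0,0],"twist":[0,0,0]}]'; python3 -c "
from h import *
print(observe()['ee_pos'],observe()['force'])"
```

```text
clock: 6.27
ee_pos: [0.505, 0.0875, 0.0557]
ee_rot: [180.0, -0.1, 103.4]
force: [-19.6, -3.1, 54.7]
width: 0.0004
[0.50504853 0.08746051 0.05565023] [-19.61491253  -3.11874827  54.70303526]
```

The key is at its stop (force jumped). Backing off, opening, and moving over the disc to look.

```bash
python3 -m handwheel '[{"offset":[0,0,-0.3],"twist":[0,0,0]},{"offset":[0,0,-0.8],"twist":[0,0,0]},{"offset":[0,0.5,-0.8],"twist":[0,0,0]},{"offset":[0,0.5,-0.5],"twist":[0,0,0]},{"offset":[0,0.5,0],"twist":[0,0,0]},{"offset":[0,0.47,0],"twist":[0,0,0]},{"offset":[0,0,0],"twist":[0,0,0]},{"offset":[0,0,0],"twist":[0,0,0]}]' 1
cat > w.py <<'E'
from h import *
import sys
s=observe(); T=pose(); print(s['ee_pos'],s['ee_rot'],s['width'],s['clock'])
p,d=snapshot('wrist'); C=cloud('wrist',d,T); hsv=cv2.cvtColor(p,cv2.COLOR_RGB2HSV); z=C[...,2]
cv2.imwrite(sys.argv[1],p[:,:,::-1])
m=(abs(C[...,0]-.582)<.035)&(abs(C[...,1]-.104)<.035)&(z>.051)&(z<.066)&(hsv[...,1]<90)
v,u=np.nonzero(m); e=cv2.fitEllipse(cv2.convexHull(np.stack([u,v],1).astype(np.float32))); print('disc',m.sum(),e,np.median(z[m]),atz('wrist',[e[0]],.0585,T))
k=(abs(C[...,0]-.5045)<.009)&(abs(C[...,1]-.087)<.009); print('key z',np.median(z[k]))
E
python3 w.py pics/w2.png
```

```text
clock: 6.93
ee_pos: [0.5805, 0.1054, 0.1467]
ee_rot: [-179.9, 0.0, 103.5]
force: [-1.2, -0.5, -0.8]
width: 0.0461
[0.58047505 0.1053515  0.14673481] [-1.79850251e+02  3.77906654e-02  1.03450063e+02] 0.04605536206261321 6.9333
disc 2319 ((284.0539855957031, 215.77850341796875), (54.21410369873047, 54.69300079345703), 110.59078216552734) 0.059002128208818144 [[0.58238858 0.10554868 0.0585    ]]
key z 0.04995633206097161
```

View pics/w2.png

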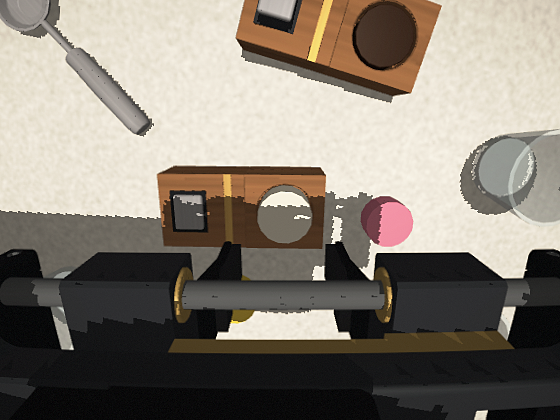

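The disc (284,216) stands proud at z≈0.059, and the key is down. Opening fully and descending around it.

```bash
python3 -m handwheel '[{"offset":[0,0.04,0],"twist":[0,0,0]},{"offset":[0,0,0],"twist":[0,0,0]},{"offset":[0,0,0],"twist":[0,0,0]},{"offset":[0,0,0.7],"twist":[0,0,0]},{"offset":[0,0,0.7],"twist":[0,0,0]},{"offset":[0,0,0.5],"twist":[0,0,0]},{"offset":[0,0,0.28],"twist":[0,0,0]},{"offset":[0,0,0.08],"twist":[0,0,0]},{"offset":[0,0,0],"twist":[0,0,0]},{"offset":[0,0,0],"twist":[0,0,0]}]' 1
python3 -m handwheel '[{"offset":[0,0,0],"twist":[0,0,0]},{"offset":[0,0,0],"twist":[0,0,0]},{"offset":[0,0,0],"twist":[0,0,0]},{"offset":[0,0,0],"twist":[0,0,0]},{"offset":[0,0,0],"twist":[0,0,0]},{"offset":[0,0,0],"twist":[0,0,0]},{"offset":[0,0,0],"twist":[0,0,0]},{"offset":[0,0,0],"twist":[0,0,0]}]' 0.3 20
```

```text
clock: 7.82
ee_pos: [0.5834, 0.1061, 0.0585]
ee_rot: [179.9, -0.0, 103.4]
force: [0.3, 0.1, -0.6]
width: 0.0869
clock: 8.48
ee_pos: [0.5826, 0.106, 0.0573]
ee_rot: [-180.0, -0.0, 103.5]
force: [0.7, -0.3, -0.1]
width: 0.043
```

```bash
python3 -m handwheel '[{"offset":[0,0,-0.1],"twist":[0,0,0]},{"offset":[0,0,-0.2],"twist":[0,0,0]},{"offset":[0,0,-0.3],"twist":[0,0,0]},{"offset":[0,0,-0.5],"twist":[0,0,0]},{"offset":[0,0,-0.5],"twist":[0,0,0]},{"offset":[0,0,-0.5],"twist":[0,0,0]},{"offset":[0,0,-0.5],"twist":[0,0,0]},{"offset":[0,0,-0.5],"twist":[0,0,0]},{"offset":[0,0,-0.5],"twist":[0,0,0]},{"offset":[0,0,0],"twist":[0,0,0]}]'
python3 - <<'E'
from h import *
p,d=snapshot('side'); cv2.imwrite("pics/s2.png",cv2.resize(p[100:310,180:420,::-1],None,fx=2.8,fy=2.8))
E
```

```text
clock: 9.32
ee_pos: [0.5846, 0.1061, 0.2069]
ee_rot: [179.6, -0.0, 103.4]
force: [0.4, 0.8, -0.3]
width: 0.0433
```

View pics/s2.png

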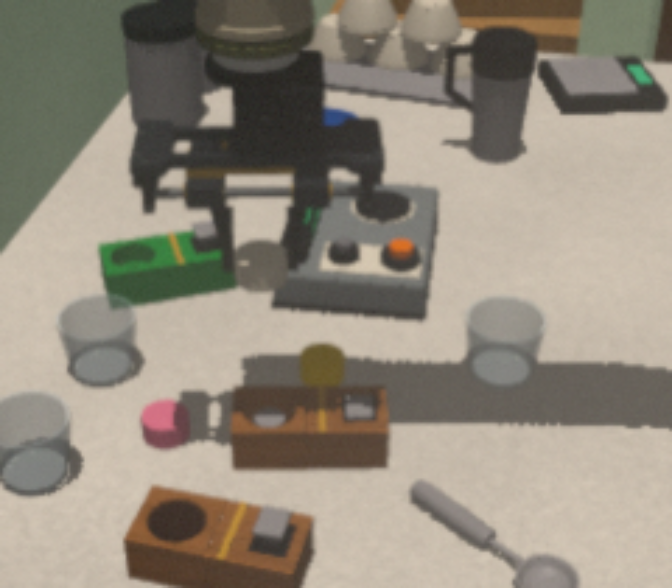

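The disc is held at (262,265) and the well is empty except for its lift plate. I'll check that the disc is level with the wrist camera.

Run:
```python
from h import *
T=pose()
p,d=snapshot('wrist'); cv2.imwrite("pics/w3.png",p[:,:,::-1])
C=cloud('wrist',d,T); print(T[:3,3])
for v in range(200,420,15): print(v,np.round(C[v,284],3),p[v,284])
```

```text
[0.58396059 0.10602653 0.20463136]
200 [0.589 0.099 0.035] [77 74 71]
215 [0.593 0.082 0.035] [64 44 28]
230 [0.581 0.126 0.204] [100  95  83]
245 [0.583 0.119 0.208] [117 110  97]
260 [0.585 0.111 0.208] [116 109  98]
275 [0.587 0.102 0.206] [118 112  99]
290 [0.578 0.137 0.283] [84 84 81]
305 [0.579 0.134 0.285] [96 95 92]
320 [ 0.629 -0.067  0.   ] [239 233 219]
335 [ 0.634 -0.09   0.   ] [235 228 214]
350 [0.58  0.129 0.297] [77 62 35]
365 [0.579 0.131 0.304] [16 18 22]
380 [0.579 0.13  0.307] [14 15 16]
395 [0.579 0.131 0.312] [7 4 5]
410 [0.579 0.131 0.315] [13 14 12]
```

View pics/w3.png

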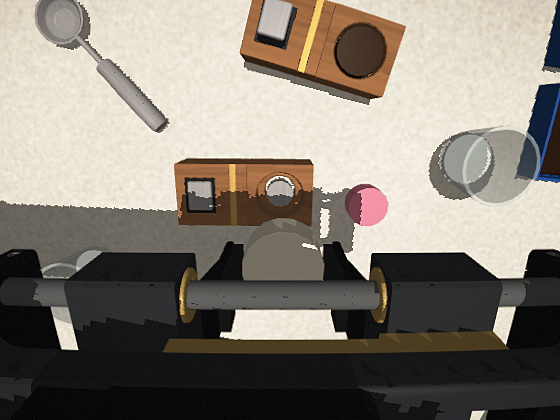

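Disc level (top z 0.206–0.208 across), held at (284,250). Next, moving past the stage to see it.

```bash
python3 -m handwheel '[{"offset":[-0.4,-0.14,0],"twist":[0,0,0]},{"offset":[-0.76,-0.26,0],"twist":[0,0,0]},{"offset":[-0.76,-0.26,0],"twist":[0,0,0]},{"offset":[-0.76,-0.26,0],"twist":[0,0,0]},{"offset":[-0.76,-0.26,0],"twist":[0,0,0]},{"offset":[-0.76,-0.26,0],"twist":[0,0,0]},{"offset":[-0.76,-0.26,0],"twist":[0,0,0]},{"offset":[-0.76,-0.26,0],"twist":[0,0,0]},{"offset":[-0.76,-0.26,0],"twist":[0,0,0]},{"offset":[-0.76,-0.26,0],"twist":[0,0,0]}]'
python3 -m handwheel '[{"offset":[-0.76,-0.26,0],"twist":[0,0,0]},{"offset":[-0.76,-0.26,0],"twist":[0,0,0]},{"offset":[-0.76,-0.26,0],"twist":[0,0,0]},{"offset":[-0.4,-0.14,0],"twist":[0,0,0]},{"offset":[0,0,0],"twist":[0,0,0]},{"offset":[0,0,0],"twist":[0,0,0]},{"offset":[0,0,0],"twist":[0,0,0]}]'
python3 - <<'E'
from h import *
T=pose(); print(T[:3,3],observe()['ee_rot'])
p,d=snapshot('wrist'); cv2.imwrite("pics/w4.png",p[:,:,::-1]); np.savez('w4.npz',p=p,d=d,T=T)
E
```

```text
clock: 10.25
ee_pos: [0.5526, -0.2, 0.2006]
ee_rot: [-179.9, -0.0, 103.5]
force: [0.8, -0.0, -0.4]
width: 0.0433
clock: 10.83
ee_pos: [0.5428, -0.3103, 0.2006]
ee_rot: [-180.0, -0.1, 103.5]
force: [0.6, 1.2, -0.3]
width: 0.0434
[ 0.54280286 -0.31032424  0.20057165] [-1.79961344e+02 -7.60344808e-02  1.03502280e+02]
```

View pics/w4.png

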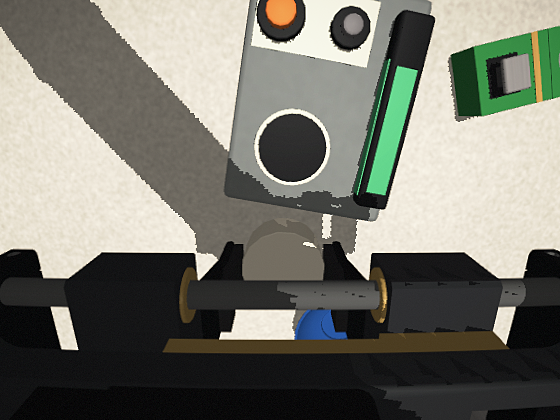

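The black stage is at (292,148), orange button (281,10), grey button (352,25), and the display bar is on the right. I'll fit them.

Run:
```python
from h import *
f=np.load('w4.npz'); p,d,T=f['p'],f['d'],f['T']; C=cloud('wrist',d,T); g=cv2.cvtColor(p,cv2.COLOR_RGB2GRAY); hsv=cv2.cvtColor(p,cv2.COLOR_RGB2HSV)
m=(g<75).astype(np.uint8); m[:95]=0;m[200:]=0;m[:,:245]=0;m[:,340:]=0
n,l,st,c=cv2.connectedComponentsWithStats(m); i=l[148,292]
cnt=max(cv2.findContours((l==i).astype(np.uint8),0,1)[0],key=cv2.contourArea)
e=cv2.fitEllipse(cnt); print(e,st[i]); print('stage',atz('wrist',[e[0]],.049,T),np.median(C[l==i][:,2]))
q=atz('wrist',cnt[:,0,:],.049,T); (c,r)=cv2.minEnclosingCircle((q[:,:2]*1000).astype(np.float32)); print(c,r)
o=(hsv[...,0]<16)&(hsv[...,1]>150)&(hsv[...,2]>140); o[60:]=0
v,u=np.nonzero(o); print('orange',u.min(),u.max(),v.min(),v.max(),np.median(C[o],0)); 
pc=proj('wrist',[[0,0,0]],T)
b=(C[...,2]>.062)&(C[...,2]<.072); b[:, :360]=0; b[215:]=0; b[:,440:]=0
P=C[b][:,:2]; print(cv2.minAreaRect((P*1000).astype(np.float32)))
# held disc
h=(C[...,2]>.19)&(C[...,2]<.22)&(g>90); h[:215]=0; h[285:]=0; print('held',np.median(C[h],0),[ (a,np.round(np.median(C[a,270:300][:,:],0),4)) for a in (240,255,270)])
```

```text
((292.01361083984375, 147.350830078125), (66.01953125, 66.9986572265625), 11.97873306274414) [ 259  114   67   68 3567]
stage [[ 0.54116402 -0.26190188  0.049     ]] 0.04951603891556383
(541.136474609375, -262.63470458984375) 31.94658088684082
orange 266 532 0 44 [ 0.50547846 -0.15633813  0.06794203]
((621.4740600585938, -212.58779907226562), (62.2718620300293, 169.30499267578125), 16.81083106994629)
held [ 0.54182671 -0.30380627  0.20215927] [(240, array([ 0.5412, -0.2949,  0.2023])), (255, array([ 0.5433, -0.3032,  0.2021])), (270, array([ 0.545 , -0.3113,  0.2023]))]
```

```bash
python3 - <<'E'
from h import *
f=np.load('w4.npz'); p,d,T=f['p'],f['d'],f['T']
a=atz('wrist',[[249,20],[226,192]],.045,T); v=a[0]-a[1]; print('yaw left edge',np.degrees(np.arctan2(-v[0],v[1])),a)
print('buttons',atz('wrist',[[281,8]],.0635,T),atz('wrist',[[352,24]],.06,T))
st=np.array([.541,-.262])
for y in (5,6,7,8):
    c,s=np.cos(np.radians(y)),np.sin(np.radians(y)); Rm=np.array([[c,-s],[s,c]]); print(y,st+Rm@[-.03,.11],st+Rm@[.03,.11])
for cam in('scene','side'): print(cam,proj(cam,[[.541,-.262,.049],[.552,-.259,.049],[.501,-.156,.0635]]))
E
python3 -c "
import cv2
a=cv2.imread('pics/scene0.png')[170:235,205:305];cv2.imwrite('pics/sm.png',cv2.resize(a,None,fx=8,fy=8,interpolation=cv2.INTER_CUBIC))"
```

```text
yaw left edge 3.6263540117809794 [[ 0.47833664 -0.16344389  0.045     ]
 [ 0.48824834 -0.31983787  0.045     ]]
buttons [[ 0.50469658 -0.15292549  0.0635    ]] [[ 0.56481317 -0.14970782  0.06      ]]
5 [ 0.50152703 -0.15503326] [ 0.56129871 -0.14980391]
6 [ 0.49966621 -0.15573845] [ 0.55933753 -0.14946674]
7 [ 0.49781799 -0.156476  ] [ 0.55737076 -0.14916384]
8 [ 0.49598292 -0.15724571] [ 0.555399   -0.14889532]
scene [[247.67386316 189.8390055 ]
 [245.6310037  191.19568175]
 [276.61945862 192.97692671]]
side [[315.80048262 172.25076133]
 [312.19054818 172.36412649]
 [323.61346996 187.40222405]]
```

View pics/sm.png

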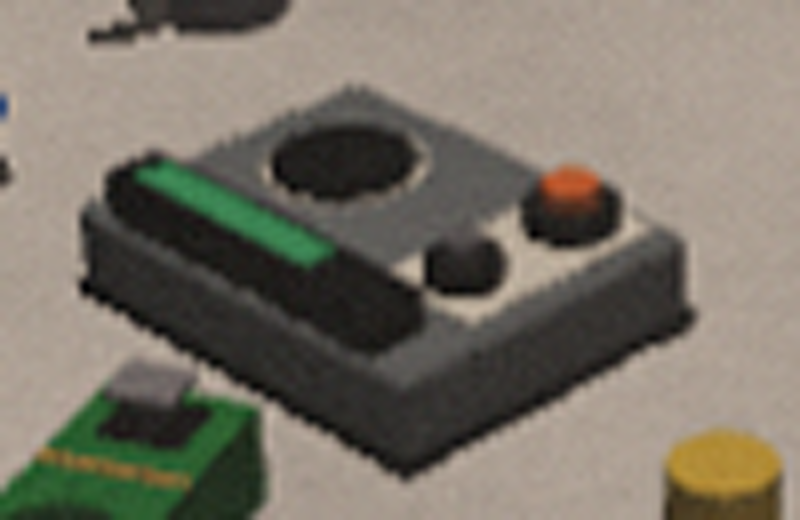

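Scene crop agrees: the stage at crop (345,160) matches the (0.541,-0.262) projection. Meter yaw is ≈4°, so the orange button is at ≈(0.5035,-0.154). Moving over the stage and descending.

```bash
python3 -m handwheel '[{"offset":[0.4,0.08,0],"twist":[0,0,0]},{"offset":[0.4,0.08,0],"twist":[0,0,0]},{"offset":[0.38,0.08,0],"twist":[0,0,0]},{"offset":[0,0,0.6],"twist":[0,0,0]},{"offset":[0,0,0.6],"twist":[0,0,0]},{"offset":[0,0,0.6],"twist":[0,0,0]},{"offset":[0,0,0.6],"twist":[0,0,0]},{"offset":[0,0,0.4],"twist":[0,0,0]},{"offset":[0,0,0.15],"twist":[0,0,0]},{"offset":[0,0,0],"twist":[0,0,0]}]'
python3 -m handwheel '[{"offset":[0,0,0],"twist":[0,0,0]},{"offset":[0,0,0],"twist":[0,0,0]}]'
python3 - <<'E'
from h import *
T=pose(); print(T[:3,3])
for n in('side','scene'):
    p,d=snapshot(n); b=(slice(110,230),slice(220,380)) if n=='side' else (slice(130,250),slice(170,330))
    cv2.imwrite(f"pics/{n}5.png",cv2.resize(p[b][...,::-1],None,fx=4.5,fy=4.5,interpolation=cv2.INTER_CUBIC))
p,d=snapshot('wrist'); cv2.imwrite("pics/w5.png",p[...,::-1])
E
```

```text
clock: 11.72
ee_pos: [0.5406, -0.2618, 0.082]
ee_rot: [-179.9, -0.1, 103.6]
force: [0.1, 0.5, -0.5]
width: 0.0428
clock: 11.88
ee_pos: [0.542, -0.2634, 0.0847]
ee_rot: [179.9, 0.0, 103.5]
force: [0.2, -0.2, -0.9]
width: 0.0432
[ 0.54196304 -0.26335351  0.08469089]
```

View pics/scene5.png

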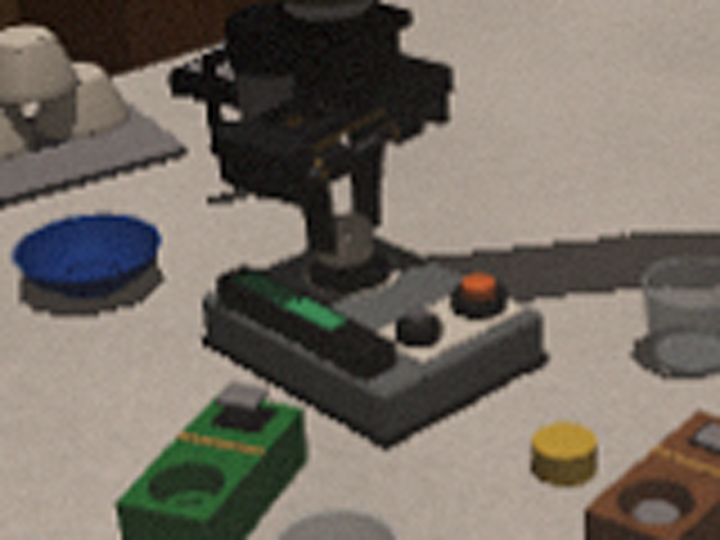

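View pics/w5.png

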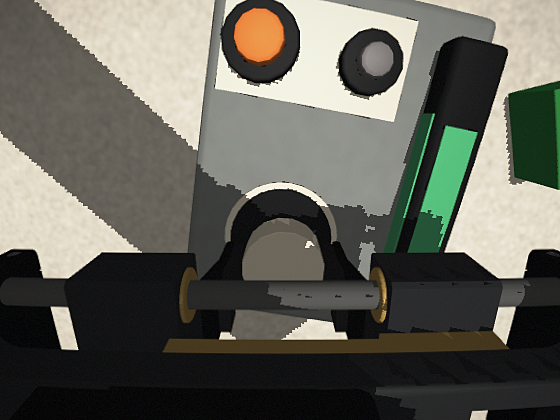

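The disc is centred inside the white ring over the stage (wrist 283,250). Lowering in small steps, watching force.

```bash
python3 -m handwheel '[{"offset":[0,0,0.08],"twist":[0,0,0]},{"offset":[0,0,0.06],"twist":[0,0,0]},{"offset":[0,0,0.04],"twist":[0,0,0]},{"offset":[0,0,0],"twist":[0,0,0]},{"offset":[0,0,0],"twist":[0,0,0]}]'
python3 - <<'E'
from h import *
for _ in range(4):
    p,d=snapshot('wrist'); T=pose(); C=cloud('wrist',d,T); g=p.mean(2)
    h=C[245:275,262:305]; s=observe(); print(T[:3,3],s['force'],np.median(h[...,2]),T[2,3]-np.median(h[...,2]))
E
```

```text
clock: 12.45
ee_pos: [0.5409, -0.2634, 0.0759]
ee_rot: [-180.0, -0.0, 103.5]
force: [-0.4, 0.6, -0.8]
width: 0.0432
[ 0.54100001 -0.26344221  0.07604078] [-0.05949893 -0.15426146 -1.12119204] 0.07776507068452014 -0.0017242880538403255
[ 0.54104906 -0.26345425  0.07611159] [ 0.73473096 -0.11868959  0.55719181] 0.07779115837470021 -0.00167956359604024
[ 0.54107215 -0.26346481  0.07614333] [ 0.01535087 -0.04024923 -0.32580612] 0.07785968414660505 -0.001716358538863011
[ 0.54110874 -0.26345528  0.076191  ] [ 0.54958046 -0.53060307 -1.26834031] 0.07787074805273782 -0.001679743779924442
```

```bash
python3 -m handwheel '[{"offset":[0,0,0.03],"twist":[0,0,0]},{"offset":[0,0,0.03],"twist":[0,0,0]},{"offset":[0,0,0.02],"twist":[0,0,0]},{"offset":[0,0,0],"twist":[0,0,0]},{"offset":[0,0,0],"twist":[0,0,0]},{"offset":[0,0,0],"twist":[0,0,0]}]'
python3 -m handwheel '[{"offset":[0,0,0.02],"twist":[0,0,0]},{"offset":[0,0,0],"twist":[0,0,0]},{"offset":[0,0,0],"twist":[0,0,0]}]'
```

```text
clock: 13.15
ee_pos: [0.5411, -0.2634, 0.0729]
ee_rot: [180.0, -0.0, 103.5]
force: [-0.6, -0.4, -0.6]
width: 0.043
clock: 13.4
ee_pos: [0.541, -0.2634, 0.072]
ee_rot: [-180.0, -0.0, 103.5]
force: [-0.1, 1.3, -1.1]
width: 0.0436
```

```bash
python3 -m handwheel '[{"offset":[0,0,0.02],"twist":[0,0,0]},{"offset":[0,0,0],"twist":[0,0,0]},{"offset":[0,0,0],"twist":[0,0,0]}]'
```

```text
clock: 13.65
ee_pos: [0.5411, -0.2634, 0.0718]
ee_rot: [180.0, -0.0, 103.4]
force: [-2.5, 1.7, 5.5]
width: 0.0432
```

```bash
python3 -m handwheel '[{"offset":[0,0,0.02],"twist":[0,0,0]},{"offset":[0,0,0],"twist":[0,0,0]},{"offset":[0,0,0],"twist":[0,0,0]}]'
```

```text
clock: 13.9
ee_pos: [0.5412, -0.2634, 0.0717]
ee_rot: [180.0, -0.0, 103.4]
force: [-5.3, 3.8, 13.2]
width: 0.0432
```

Contact made at TCP z 0.0717. Easing off 1 mm of overdrive, then opening.

```bash
python3 -m handwheel '[{"offset":[0,0,-0.02],"twist":[0,0,0]},{"offset":[0,0,-0.01],"twist":[0,0,0]},{"offset":[0,0,0],"twist":[0,0,0]}]'
python3 -m handwheel '[{"offset":[0,0,0],"twist":[0,0,0]},{"offset":[0,0,0],"twist":[0,0,0]},{"offset":[0,0,0],"twist":[0,0,0]},{"offset":[0,0,0],"twist":[0,0,0]},{"offset":[0,0,0],"twist":[0,0,0]},{"offset":[0,0,0],"twist":[0,0,0]},{"offset":[0,0,0],"twist":[0,0,0]},{"offset":[0,0,0],"twist":[0,0,0]}]' 0.85
python3 -m handwheel '[{"offset":[0,0,-0.2],"twist":[0,0,0]},{"offset":[0,0,-0.5],"twist":[0,0,0]},{"offset":[0,0,-0.6],"twist":[0,0,0]},{"offset":[0,0,-0.6],"twist":[0,0,0]},{"offset":[0,0,0],"twist":[0,0,0]},{"offset":[0,0,0],"twist":[0,0,0]},{"offset":[0,0,0],"twist":[0,0,0]}]'
python3 - <<'E'
from h import *
T=pose(); print(T[:3,3])
p,d=snapshot('wrist'); cv2.imwrite("pics/w6.png",p[:,:,::-1]); np.savez('w6.npz',p=p,d=d,T=T)
E
```

```text
clock: 14.15
ee_pos: [0.5412, -0.2634, 0.0719]
ee_rot: [180.0, 0.0, 103.5]
force: [-0.9, -0.3, 1.9]
width: 0.043
clock: 14.82
ee_pos: [0.541, -0.2634, 0.0717]
ee_rot: [180.0, -0.0, 103.5]
force: [0.1, 0.0, -0.1]
width: 0.0733
clock: 15.4
ee_pos: [0.541, -0.2632, 0.1476]
ee_rot: [180.0, -0.0, 103.5]
force: [-0.8, 0.3, -0.6]
width: 0.074
[ 0.54096093 -0.26320809  0.14762302]
```

View pics/w6.png

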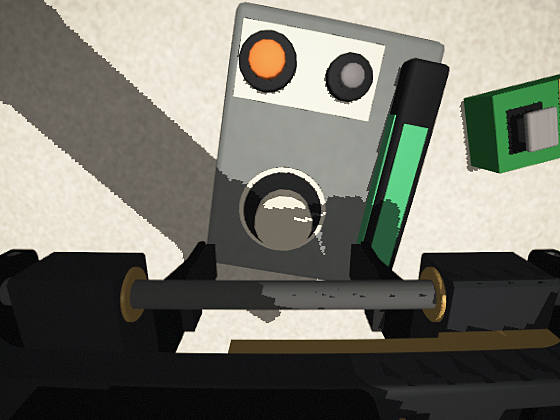

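The disc sits at (284,218) inside the stage ring. Fitting the disc top against the stage, and the orange button at (267,59).

Run:
```python
from h import *
f=np.load('w6.npz'); p,d,T=f['p'],f['d'],f['T']; C=cloud('wrist',d,T); z=C[...,2]; hsv=cv2.cvtColor(p,cv2.COLOR_RGB2HSV)
m=(z>.068)&(z<.08)&(abs(C[...,0]-.541)<.04)&(abs(C[...,1]+.262)<.04)
v,u=np.nonzero(m); e=cv2.fitEllipse(cv2.convexHull(np.stack([u,v],1).astype(np.float32))); print('disc top',np.median(z[m]),z[m].std(),e,atz('wrist',[e[0]],.073,T))
A=np.c_[C[m][:,:2],np.ones(m.sum())]; print('slope',np.linalg.lstsq(A,z[m],rcond=None)[0][:2])
o=(hsv[...,0]<16)&(hsv[...,1]>150)&(hsv[...,2]>140)&(z>.055)&(z<.075); v,u=np.nonzero(o); o2=np.stack([u,v],1).astype(np.float32); e=cv2.fitEllipse(cv2.convexHull(o2)); print('orange',len(o2),e,atz('wrist',[e[0]],.0635,T),np.median(C[o],0))
```

```text
disc top 0.07353149221521763 0.0008744416393945044 ((282.60308837890625, 222.08447265625), (56.37392044067383, 57.63207244873047), 91.83120727539062) [[ 0.54214509 -0.26379176  0.073     ]]
slope [ 0.0036835  -0.01065584]
orange 1109 ((266.5732727050781, 57.96261978149414), (36.25868225097656, 38.73126983642578), 175.9001922607422) [[ 0.50460924 -0.15383114  0.0635    ]] [ 0.50493207 -0.15440041  0.06785887]
```

Disc level and within 2 mm of the stage centre. Moving over the orange button with the fingers shut.

```bash
python3 -m handwheel '[{"offset":[0.5,-0.05,0],"twist":[0,0,0]},{"offset":[0.6,-0.05,0],"twist":[0,0,0]},{"offset":[0.6,-0.05,0],"twist":[0,0,0]},{"offset":[0.6,-0.05,0],"twist":[0,0,0]},{"offset":[0.57,-0.05,0],"twist":[0,0,0]},{"offset":[0,0,0],"twist":[0,0,0]},{"offset":[0,0,0],"twist":[0,0,0]},{"offset":[0,0,0.5],"twist":[0,0,0]},{"offset":[0,0,0.5],"twist":[0,0,0]},{"offset":[0,0,0],"twist":[0,0,0]}]' 0
python3 -m handwheel '[{"offset":[0,0,0.3],"twist":[0,0,0]},{"offset":[0,0,0.2],"twist":[0,0,0]},{"offset":[0,0,0],"twist":[0,0,0]},{"offset":[0,0,0],"twist":[0,0,0]},{"offset":[0,0,0],"twist":[0,0,0]}]'
python3 - <<'E'
from h import *
s=observe(); print(s['ee_pos'],s['width'])
for n in('side','scene'):
    p,d=snapshot(n); b=(slice(110,230),slice(220,380)) if n=='side' else (slice(130,250),slice(170,330))
    cv2.imwrite(f"pics/{n}7.png",cv2.resize(p[b][...,::-1],None,fx=4.5,fy=4.5,interpolation=cv2.INTER_CUBIC))
E
```

```text
clock: 16.28
ee_pos: [0.5025, -0.1547, 0.1043]
ee_rot: [-179.7, -0.1, 103.4]
force: [-1.1, 0.5, -0.1]
width: 0.0151
clock: 16.7
ee_pos: [0.505, -0.1543, 0.0882]
ee_rot: [180.0, 0.0, 103.4]
force: [0.1, 0.9, -0.7]
width: 0.0
[ 0.50496923 -0.15430514  0.0882294 ] 2.3490018460694704e-05
```

View pics/scene7.png

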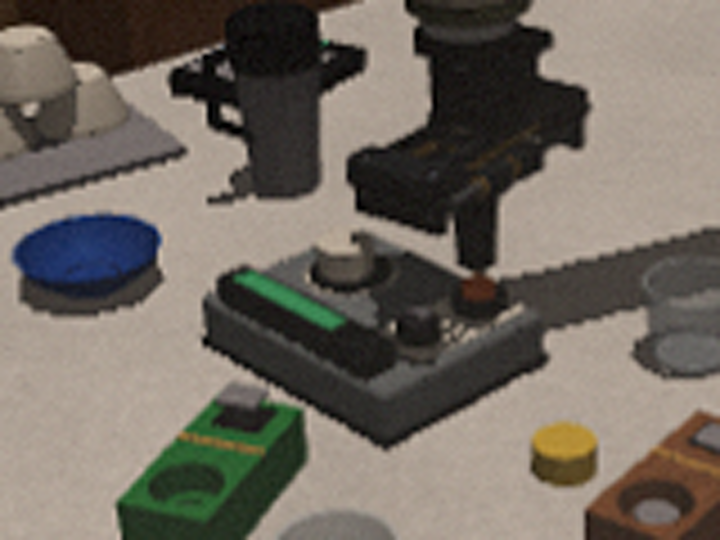

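View pics/side7.png

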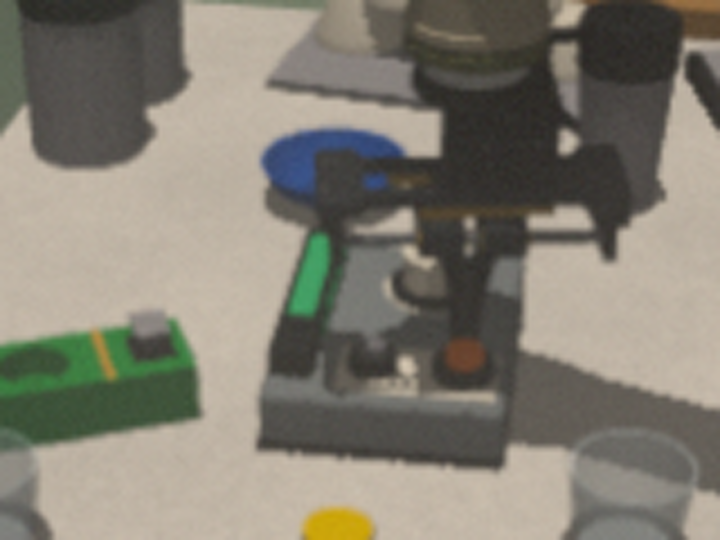

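Both views show the shut fingers right over the orange button, and the disc sitting flat on the stage. Pressing in steps.

```bash
python3 -m handwheel '[{"offset":[0,0,0.15],"twist":[0,0,0]},{"offset":[0,0,0.12],"twist":[0,0,0]},{"offset":[0,0,0.05],"twist":[0,0,0]},{"offset":[0,0,0.05],"twist":[0,0,0]},{"offset":[0,0,0],"twist":[0,0,0]},{"offset":[0,0,0],"twist":[0,0,0]}]'
python3 -m handwheel '[{"offset":[0,0,0.05],"twist":[0,0,0]},{"offset":[0,0,0.04],"twist":[0,0,0]},{"offset":[0,0,0],"twist":[0,0,0]},{"offset":[0,0,0],"twist":[0,0,0]}]'
```

```text
clock: 17.3
ee_pos: [0.5046, -0.1539, 0.0729]
ee_rot: [-180.0, -0.0, 103.5]
force: [-0.6, 0.8, 3.5]
width: 0.0005
clock: 17.63
ee_pos: [0.5047, -0.154, 0.0699]
ee_rot: [180.0, -0.0, 103.5]
force: [-4.0, 2.2, 12.0]
width: 0.0004
```

```bash
python3 -m handwheel '[{"offset":[0,0,0.03],"twist":[0,0,0]},{"offset":[0,0,0],"twist":[0,0,0]},{"offset":[0,0,0],"twist":[0,0,0]},{"offset":[0,0,0],"twist":[0,0,0]}]'
python3 - <<'E'
from h import *
s=observe(); print(s['ee_pos'],s['width'])
for n in('side','scene'):
    p,d=snapshot(n); b=(slice(110,230),slice(220,380)) if n=='side' else (slice(130,250),slice(170,330))
    cv2.imwrite(f"pics/{n}8.png",cv2.resize(p[b][...,::-1],None,fx=4.5,fy=4.5,interpolation=cv2.INTER_CUBIC))
E
```

```text
clock: 17.97
ee_pos: [0.5048, -0.154, 0.0696]
ee_rot: [180.0, -0.1, 103.4]
force: [-8.9, 3.4, 25.6]
width: 0.0004
[ 0.50479472 -0.15400224  0.069599  ] 0.0003636506518011538
```

View pics/scene8.png

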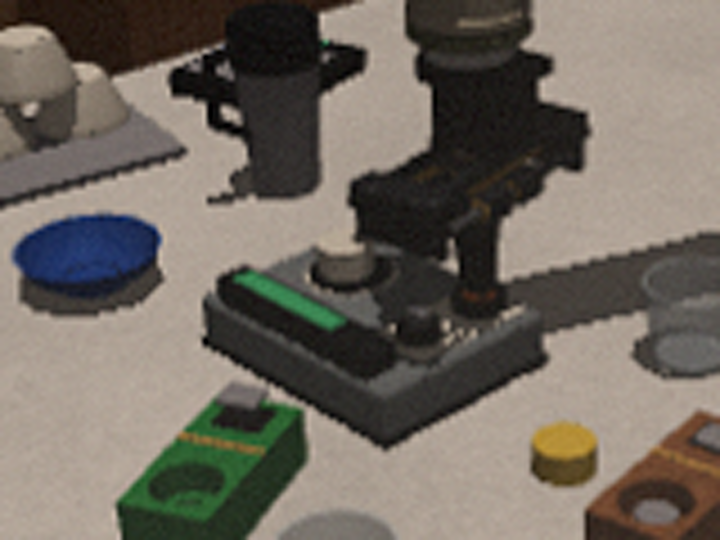

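View pics/side8.png

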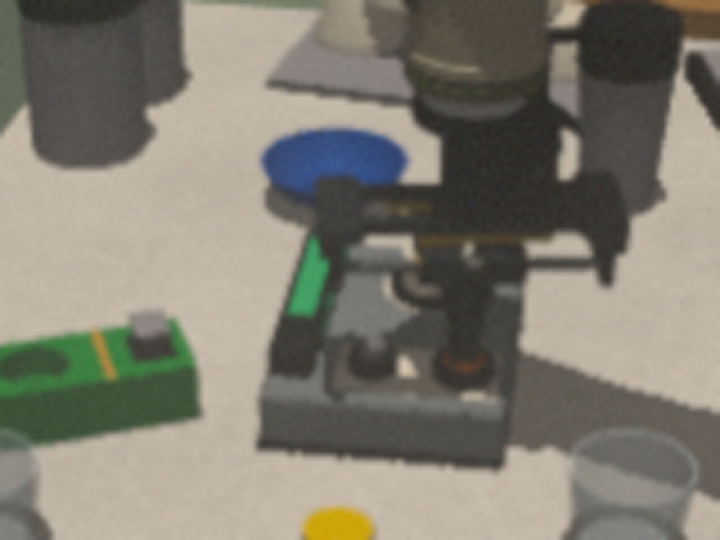

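Force is rising stiffly (25 N for about 0.3 mm), so something is at its stop. I'll check the collar height in the depth image to be sure it is the button and not the collar.

Run:
```python
from h import *
f=np.load('w6.npz'); p,d,T=f['p'],f['d'],f['T']; C=cloud('wrist',d,T)
for u in range(232,304,3): print(u,np.round(C[59,u]*1000,1),p[59,u])
for v in range(22,100,4): print('v',v,np.round(C[v,267]*1000,1),p[v,267])
```

```text
232 [ 478.1 -157.6   44.2] [122 123 118]
235 [ 480.3 -157.1   44.5] [142 145 138]
238 [ 482.8 -156.9   46.6] [192 190 170]
241 [ 486.9 -157.9   58.8] [50 49 49]
244 [ 488.8 -157.4   58.3] [46 46 47]
247 [ 490.8 -156.8   57.7] [32 41 42]
250 [ 494.3 -157.7   68.3] [250 143  67]
253 [ 496.1 -157.2   67.5] [244 152  73]
256 [ 498.2 -156.8   68.2] [245 155  75]
259 [ 500.3 -156.5   69.3] [245 157  78]
262 [ 502.2 -156.    69. ] [245 161  80]
265 [ 504.1 -155.4   68.4] [245 163  80]
268 [ 506.  -154.8   67. ] [245 165  83]
271 [ 508.  -154.4   67.4] [244 162  81]
274 [ 510.1 -154.1   69. ] [244 162  80]
277 [ 512.  -153.4   67.6] [245 162  80]
280 [ 514.  -153.2   69.3] [245 162  79]
283 [ 515.9 -152.6   67.9] [254 147  69]
286 [ 517.6 -150.6   58.2] [48 47 48]
289 [ 519.7 -150.2   58.8] [54 52 53]
292 [ 521.7 -149.7   59.1] [54 53 53]
295 [ 523.8 -148.8   56.2] [14 14 18]
298 [ 525.9 -146.8   47.5] [251 251 239]
301 [ 528.  -146.2   46.9] [247 247 234]
v 22 [ 498.1 -127.6   47.1] [234 234 213]
v 26 [ 498.6 -129.9   45.9] [245 245 231]
v 30 [ 500.6 -135.5   59.5] [75 75 68]
v 34 [ 501.  -137.8   58.2] [51 51 50]
v 38 [ 501.7 -140.5   59.2] [46 47 49]
v 42 [ 502.9 -144.3   66.4] [244 155  75]
v 46 [ 503.6 -147.1   68.3] [244 161  80]
v 50 [ 504.1 -149.4   67.1] [244 162  80]
v 54 [ 504.7 -151.9   67.7] [244 164  82]
v 58 [ 505.3 -154.5   68.7] [245 167  84]
v 62 [ 505.8 -156.9   68. ] [244 161  79]
v 66 [ 506.4 -159.4   67.7] [245 160  79]
v 70 [ 507.  -161.9   68. ] [245 156  76]
v 74 [ 507.5 -164.4   67.3] [246 150  72]
v 78 [ 507.8 -166.6   64. ] [96 50 22]
v 82 [ 508.1 -168.8   59.3] [51 52 50]
v 86 [ 508.6 -171.4   58.3] [49 48 47]
v 90 [ 509.1 -173.9   57. ] [20 21 22]
v 94 [ 509.1 -176.1   45.9] [255 255 251]
v 98 [ 509.8 -179.    46.5] [248 247 235]
```

Button top was 68 mm and the collar 58.5 mm. The tips now stand at 61.7 mm, so this is the button's own stop (full 6 mm), above the collar. Holding it.

```bash
python3 -m handwheel '[{"offset":[0,0,0],"twist":[0,0,0]},{"offset":[0,0,0],"twist":[0,0,0]},{"offset":[0,0,0],"twist":[0,0,0]},{"offset":[0,0,0],"twist":[0,0,0]},{"offset":[0,0,0],"twist":[0,0,0]},{"offset":[0,0,0],"twist":[0,0,0]},{"offset":[0,0,0],"twist":[0,0,0]},{"offset":[0,0,0],"twist":[0,0,0]},{"offset":[0,0,0],"twist":[0,0,0]},{"offset":[0,0,0],"twist":[0,0,0]}]'
python3 -m handwheel '[{"offset":[0,0,0],"twist":[0,0,0]},{"offset":[0,0,0],"twist":[0,0,0]},{"offset":[0,0,0],"twist":[0,0,0]},{"offset":[0,0,0],"twist":[0,0,0]},{"offset":[0,0,0],"twist":[0,0,0]},{"offset":[0,0,0],"twist":[0,0,0]},{"offset":[0,0,0],"twist":[0,0,0]},{"offset":[0,0,0],"twist":[0,0,0]},{"offset":[0,0,0],"twist":[0,0,0]},{"offset":[0,0,0],"twist":[0,0,0]}]'
python3 -m handwheel '[{"offset":[0,0,0],"twist":[0,0,0]},{"offset":[0,0,0],"twist":[0,0,0]},{"offset":[0,0,0],"twist":[0,0,0]},{"offset":[0,0,0],"twist":[0,0,0]},{"offset":[0,0,0],"twist":[0,0,0]},{"offset":[0,0,0],"twist":[0,0,0]},{"offset":[0,0,0],"twist":[0,0,0]},{"offset":[0,0,0],"twist":[0,0,0]},{"offset":[0,0,0],"twist":[0,0,0]},{"offset":[0,0,0],"twist":[0,0,0]}]'
python3 -m handwheel '[{"offset":[0,0,0],"twist":[0,0,0]},{"offset":[0,0,0],"twist":[0,0,0]},{"offset":[0,0,0],"twist":[0,0,0]},{"offset":[0,0,0],"twist":[0,0,0]},{"offset":[0,0,0],"twist":[0,0,0]},{"offset":[0,0,0],"twist":[0,0,0]},{"offset":[0,0,0],"twist":[0,0,0]},{"offset":[0,0,0],"twist":[0,0,0]},{"offset":[0,0,0],"twist":[0,0,0]},{"offset":[0,0,0],"twist":[0,0,0]}]'
python3 -m handwheel '[{"offset":[0,0,0],"twist":[0,0,0]},{"offset":[0,0,0],"twist":[0,0,0]},{"offset":[0,0,0],"twist":[0,0,0]},{"offset":[0,0,0],"twist":[0,0,0]},{"offset":[0,0,0],"twist":[0,0,0]},{"offset":[0,0,0],"twist":[0,0,0]},{"offset":[0,0,0],"twist":[0,0,0]},{"offset":[0,0,0],"twist":[0,0,0]},{"offset":[0,0,0],"twist":[0,0,0]},{"offset":[0,0,0],"twist":[0,0,0]}]'
```

```text
clock: 18.9
ee_pos: [0.5048, -0.154, 0.0696]
ee_rot: [180.0, -0.1, 103.4]
force: [-9.2, 3.9, 24.4]
width: 0.0007
clock: 19.73
ee_pos: [0.5048, -0.154, 0.0696]
ee_rot: [180.0, -0.1, 103.4]
force: [-9.3, 3.1, 24.6]
width: 0.0004
clock: 20.57
ee_pos: [0.5048, -0.154, 0.0696]
ee_rot: [180.0, -0.1, 103.4]
force: [-8.7, 4.2, 25.0]
width: 0.0008
clock: 21.4
ee_pos: [0.5048, -0.154, 0.0696]
ee_rot: [180.0, -0.1, 103.4]
force: [-8.9, 4.9, 25.3]
width: 0.0005
clock: 22.23
ee_pos: [0.5048, -0.154, 0.0696]
ee_rot: [180.0, -0.1, 103.4]
force: [-8.8, 3.5, 25.2]
width: 0.0006
```

Held steadily from 17.97 to 22.23 s (over 4 s). Releasing straight up.

```bash
python3 -m handwheel '[{"offset":[0,0,-0.15],"twist":[0,0,0]},{"offset":[0,0,-0.3],"twist":[0,0,0]},{"offset":[0,0,-0.6],"twist":[0,0,0]},{"offset":[0,0,-0.8],"twist":[0,0,0]},{"offset":[0,0,-0.8],"twist":[0,0,0]},{"offset":[-0.5,0,-0.8],"twist":[0,0,0]},{"offset":[-0.5,0,0],"twist":[0,0,0]},{"offset":[0,0,0],"twist":[0,0,0]},{"offset":[0,0,0],"twist":[0,0,0]},{"offset":[0,0,0],"twist":[0,0,0]}]'
python3 - <<'E'
from h import *
T=pose(); print(T[:3,3])
p,d=snapshot('wrist'); cv2.imwrite("pics/w9.png",p[:,:,::-1]); C=cloud('wrist',d,T); z=C[...,2]; hsv=cv2.cvtColor(p,cv2.COLOR_RGB2HSV)
o=(hsv[...,0]<16)&(hsv[...,1]>150)&(hsv[...,2]>140)&(z>.05)&(z<.08)&(C[...,1]<-.1); print('orange z',np.median(C[o],0))
g=(abs(C[...,0]-.5645)<.005)&(abs(C[...,1]+.15)<.005); print('grey',np.median(z[g]))
m=(z>.069)&(z<.08)&(abs(C[...,0]-.541)<.04)&(abs(C[...,1]+.262)<.04); print('disc',m.sum(),np.median(C[m],0))
p,d=snapshot('scene'); cv2.imwrite("pics/scene9.png",p[...,::-1])
C=cloud('scene',d); m=(C[...,2]>.069)&(C[...,2]<.08)&(abs(C[...,0]-.541)<.04)&(abs(C[...,1]+.262)<.04); print(m.sum(),np.median(C[m],0))
E
```

```text
clock: 23.07
ee_pos: [0.5135, -0.1926, 0.2057]
ee_rot: [-179.9, -0.0, 103.4]
force: [-0.5, -0.3, -0.3]
width: 0.0005
[ 0.51354125 -0.19258787  0.2056859 ]
orange z [ 0.50484364 -0.15439235  0.06783107]
grey 0.2859028967217562
disc 0 [nan nan nan]
77 [ 0.54442875 -0.26164201  0.07473085]
  return _methods._mean(a, axis=axis, dtype=dtype,
  ret = um.true_divide(
```

View pics/w9.png

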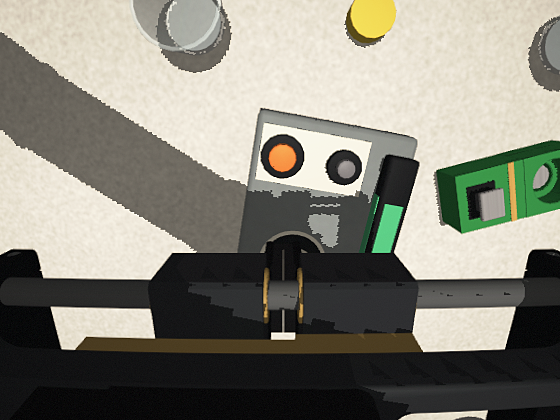

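View pics/scene9.png

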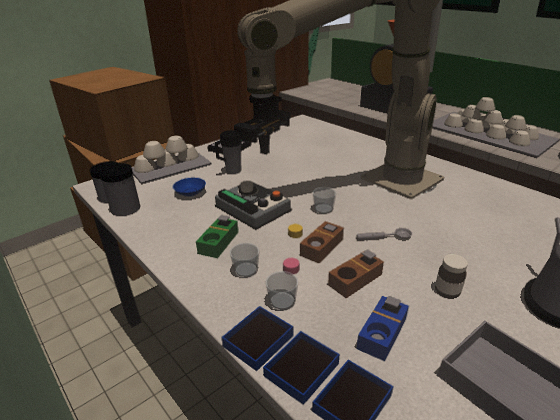

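The orange button is back up (282,157; z 67.8 mm). The scene shows the disc on the stage at (247,187), and everything else is where it was.

```bash
python3 -c "
from cell import *
print(finish_job())"
```

```text
the job is handed in; nothing more can be done
None
```

The calibration is done and handed in at about 23 s of the 72 s allowed. I pressed the white disc's key to its stop, lifted the raised disc out, and set it face up on the stage. I then let go and held the orange button down for more than 4 s (clock 17.97 to 22.23 s) before releasing it.

**Last checks:**
- **Disc:** it lies level, about 2 mm from the stage centre by the wrist camera. After the press the scene camera showed it still there, about 3 mm off.
- **Orange button:** it sprang back to its starting height, 67.8 mm.
- **Other things:** in the last picture the glasses, tray, mug, jar, spoon, decoys and dark disc look unmoved.

**Failed or in disagreement:**
- **Button height:** the orange top measured about 68 mm, against the stated 63.5 mm. I judged "fully down" by the stiff stop 6 mm below the measured top, still above the collar.
- **Final wrist view:** the gripper hid the disc and disturbed the grey button's height reading. I never went near the grey button, and it looked normal.
- **Key force:** the fingertips briefly reached about 55 N on the key at its stop, below the 120 N wrist limit.

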